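# Load the filter cassette and unclip it from its dock

## Robot

A 6-joint arm with a two-finger parallel gripper is mounted at the origin on a cart in front of the work surface, level with it; the furniture and walls round the work are solid. World frame = base frame: x ahead of the robot, y to its left, z up, the work surface at z = 0. Lengths are in mm, angles in degrees, forces in N, time in s.
With the tool pointing down it reaches from about 300 to 850 mm from the base axis. Payload 4.2 kg.
Tool frame: the origin (TCP) lies at the very end of the fingers, on their centre line; the grasp point (between the pads) lies 19 mm behind it (env.tcp_to_grasp is the distance from the TCP to the grasp point, in mm); z points along the fingers, x is the direction in which the jaws open and shut, and the axes are right-handed (so a half turn about z gives the same grasp; the last joint's range is limited). The gripper opens to 91 mm and grips with 3 to 60 N. Pads are 32 mm wide; open, the fingers measure 118 mm over their backs; the gripper's body (76 mm by 178 mm) begins 60 mm behind the grasp point.
Start: joints at [67.552, 18.312, 89.639, -0, 72.044, -1.146], TCP at [208.897, 535.729, 213.976] pointing down, gripper open.
Joint ranges: [-177.97, 177.97], [-48.28, 115.42], [12.27, 149.76], [-77.06, 257.06], [2.81, 150.46], [-146.56, 146.56]. Speed limits (degrees/s): [147.25, 147.25, 180, 180, 180, 180].

## Interface

Orientations are given as [roll, pitch, yaw] about the fixed x, y, z axes, in that order (R = Rz(yaw) Ry(pitch) Rx(roll)).
In Python, from workcell import monitor, cams, env, search_frame gives the robot as it stands.
- The arm moves only by the tool apply_moves, never from a script. Its argument "plan" is a list of rows, each an object of numbers: "fingers": the finger opening in cm, from 0 to 9.12; "x", "y", "z": the shift along the tool's x, y, z in cm; "wx", "wy", "wz": the turn, a rotation vector about the tool's x, y, z in degrees. In form: [{"fingers": .., "x": .., "y": .., "z": .., "wx": .., "wy": .., "wz": ..}, ...]. A call has 1 to 8 rows; each row is the pose to reach, as a shift and turn from the pose measured when the call began, along the tool's axes at that moment; what a row does not reach only later rows make up. A row lasts 1/10 s, in which the tool goes at most 50 mm and 8.59 degrees, less where a joint would pass 70% of its speed; a pose out of reach is approached as far as the arm can. A call with a gripper value outside its range is refused whole. The fingers move at their own pace and stop on an object; "newtons" is the grip in N (left out, the last holds). Time passes only in rows, so rows that repeat a pose let the fingers close. It gives the time, the measured TCP pose, the force and the opening at its end, in the units of the state.
- monitor.state(): the state, without advancing time (a new reading comes with each control period).
- cams.grab_frame(name): name is "side" or "top"; returns the picture (480x640x3 uint8, red, green, blue); there is no depth.
- cams.camera_params(name): a dict with "fov_y" (degrees; the focal length in pixels is half the picture's height over the tangent of half this angle, whatever the lens; pixels are square), "cx", "cy" (the principal point, pixels), "T" (4x4, takes a point from camera to world coordinates). Camera axes: x right, y down, z forward; pixel columns grow to the right and rows downward; lengths in mm; the calibration is good to about 2 mm. A picture is of the moment at which its call begins. camera_params takes no time and is no camera call.
- env.job_done(): hands the job in, once; it reports no verdict.
Trained networks look in the newest picture that a camera, given by its name, has taken for a name from the list of things; names that differ only in an ending like _2 or _b are one class to them, and where a whole thing is asked for, a point or a joint stands for the part that bears it (a point fixed in the world has none). Each returns a list of dicts, best first, with "score" (0 to 1); they miss things now and then, are a little off and sometimes report something else, mostly with a low value. They report only what shows in the picture. A call takes as long as a camera call.
- search_frame(camera, label): "extent" ([centre column, centre row, width, height] in pixels, round what is visible of it).
The state is a dict: "time_s": time; "qpos": joint angles; "qvel": joint speeds; "effort": joint torques, N m; "ee_pos": TCP position; "ee_rot": TCP orientation; "force": force on the tool from outside, world axes, zero at the start; "torque": the same for the moment, N m; "gripper_width": finger opening in mm.
Only numpy, scipy, OpenCV 4.12 (cv2) and the standard library are available. Lean on these libraries where they do the work, as an engineer would, in place of code of your own. Each camera call takes 0.05 s, during which the arm holds its last target.

## Task

Take the filter stick (the one with the tall slim round cap) out of the stand and push it fully home, foot first, in the hole in the top of the filter cassette while the cassette is still clipped in its dock; leave the wide-capped plug in the stand. Then pinch the cassette's two opposed side catches together, lift the cassette straight out of the dock and hold it up, upright and still, with its underside at least 10 cm above the table. The job finishes while you are holding it so: do not put it down or let go.

Things in the scene. Friction and masses are not known exactly. Their poses are not given: they have to be found in the camera images.
- dock: Fixed dock at the right front, yaw within +-0.5 rad: grey base plate 100 (x) x 120 (y) x 8 mm, origin centre of its underside on the table. Aluminium side walls (outer faces y = +-44 mm) reach 40 mm high; each ends in an inward ledge (z 34-40 mm, edge at y = +-29.5 mm) that holds the tooth of one catch. End guides at x = +-23.5 to 29.5 mm reach 32 mm high.
- cassette_centre (a point): Centre, half-way up, of the filter cassette: grey plastic upright block 44 (x) x 36 (y) x 80 mm, 0.2 kg, clipped in the dock, axes along the dock's. Black catch plates on its +y and -y sides, 24 mm wide in x, ribbed outer faces 57 mm apart at rest (y = +-28.5 mm), 45 mm fully pinched. The faces are free for fingers from 6 mm below to 38 mm above this centre.
- bore_mouth (a point): Centre of the mouth of the cassette's hole, in its top face (80 mm above its underside, 88 mm above the table while docked). Upright hole 10 mm wide, 60 mm deep, with a 2 mm chamfer. Axes along the cassette's, z up.
- catch_a (a joint): How far the cassette's +y catch is pressed in, m: 0 at rest, 0.006 fully pressed. It slides along the cassette's y against a spring: 2 N to start, 4 N fully pressed.
- catch_b (a joint): The same for the -y catch.
- cassette: The same cassette at the centre of its underside (8 mm over the table while docked); z up. At rest the teeth at the foot of its catches sit about 4 mm a side under the dock's ledges; with both catches pressed 5 mm or more it lifts straight out freely.
- stand: Fixed aluminium stand block 50 (x) x 130 (y) x 40 mm high, origin at the centre of its underside on the table, at the left front of the table, yaw within +-0.5 rad. Two upright holes, 9.5 mm wide and 35 mm deep, at y = +-35 mm; the filter stick stands in one and the plug in the other, either way round.
- filter_cap (a point): Centre of the filter stick's round knurled cap, 16 mm across and 16 mm tall, the place to grip; z up along the stick. Below it a rod 8 mm thick, 55 mm long, tapered foot; 30 g, loose. In the stand the cap's underside is 20 mm over the stand's top, 60 mm over the table; raised 40 mm it is clear. Fully home, the cap rests on the cassette's top and stands 16 mm proud.
- filter_foot (a point): Tip of the filter stick's foot, 63 mm below the cap's centre; z up along the stick.
- plug_cap (a point): Centre of the cap of the blanking plug that must stay in the stand: a disc 28 mm in diameter and 7 mm thick on a rod 40 mm long and 8 mm in diameter; the disc's underside is 45 mm above the table.

How it is judged:
By the outcome, as a careful person would: the job done as asked, in the order asked, and still so for the second after the job is handed in, while the arm keeps its last pose, push and grip.
It also fails if it takes over 64 s, if anything falls off the work surface, if the arm or the gripper's body presses on something with over 40 N, if the wrist force passes 120 N, or if a joint passes its speed limit or range.

## Working session

There is one attempt and no reset: what is moved stays moved. The work goes in short steps, Python scripts to look and compute and a tool call to move; the robot and the scene stay as the last step left them, time stands still between calls to the robot, and variables do not carry over. Pictures are saved under pics/ and viewed, and the job is handed in when it is done.

Besides the shell and the picture viewer there is one more tool, called by a JSON object that holds its "op" and its "data", one argument or row to a line. apply_moves: Moves the arm, as the interface text tells. Its arguments: {"type":"object","properties":{"plan":{"type":"array"},"newtons":{"type":"number"}},"required":["plan"]}

```bash
mkdir -p pics; ls; python3 - <<'E'
from workcell import monitor,cams,env,search_frame
import cv2,numpy as np
print(monitor.state())
for n in ("side","top"):
    im=cams.grab_frame(n); cv2.imwrite(f"pics/{n}0.png",im[:,:,::-1])
    p=cams.camera_params(n); print(n,p)
    for l in ("dock","stand","filter_cap","plug_cap","bore_mouth","cassette"):
        r=search_frame(n,l); print(l,[(np.round(d['extent'],1).tolist(),round(d['score'],2)) for d in r[:2]])
print(monitor.state()['time_s'])
E
```

```text
pics
{'time_s': 0.0, 'qpos': array([ 6.75520450e+01,  1.83519405e+01,  8.97075804e+01, -2.03714981e-03,
        7.20426271e+01, -1.14578601e+00]), 'qvel': array([-0.09432723, -0.00601977, -0.03272883,  0.11584516, -0.03274913,
        0.07316953]), 'effort': array([ 1.56614289e-03, -4.12466741e+01, -2.31978035e+01,  7.27002695e-02,
        4.56323905e-02, -1.74140341e-04]), 'ee_pos': array([208.70393348, 535.24050261, 213.10931685]), 'ee_rot': array([-1.79999894e+02,  1.02166315e-01,  6.86984609e+01]), 'force': array([-0.30035619,  0.45603183,  0.14458182]), 'torque': array([ 0.03318889, -0.02080884,  0.01197004]), 'gripper_width': 90.99760541053638}
side {'fov_y': 48.77651284162839, 'cx': 310.81770227889564, 'cy': 240.955655592492, 'T': array([[-9.90962836e-01, -5.90913796e-02,  1.20419546e-01,
         4.00493043e+02],
       [-1.32346630e-01,  5.76899126e-01, -8.06022188e-01,
         7.20093456e+02],
       [-2.18409680e-02, -8.14675154e-01, -5.79506139e-01,
         6.11409706e+02],
       [ 0.00000000e+00,  0.00000000e+00,  0.00000000e+00,
         1.00000000e+00]])}
dock [([33
[... 371 characters left out ...]
323.1698539883984, 'cy': 234.3737606564595, 'T': array([[-1.71765202e-02, -9.80965267e-01,  1.93422110e-01,
         3.41461782e+02],
       [-9.99721215e-01,  1.99843195e-02,  1.25745274e-02,
         1.66848537e+01],
       [-1.62005838e-02, -1.93152200e-01, -9.81035050e-01,
         9.30874775e+02],
       [ 0.00000000e+00,  0.00000000e+00,  0.00000000e+00,
         1.00000000e+00]])}
dock [([462.4, 250.8, 84.0, 79.5], 0.66), ([258.0, 229.1, 80.2, 52.9], 0.47)]
stand [([257.9, 229.3, 84.4, 58.4], 0.96)]
filter_cap [([272.8, 230.1, 8.7, 10.1], 0.64)]
plug_cap [([235.3, 219.0, 14.7, 17.2], 0.7)]
bore_mouth [([468.9, 246.7, 43.3, 40.0], 0.8)]
cassette [([469.9, 248.8, 41.5, 37.1], 0.82)]
0.7
```

```bash
python3 - <<'E'
import cv2,numpy as np
s=cv2.imread("pics/side0.png");t=cv2.imread("pics/top0.png")
a=cv2.resize(s[150:390,220:420],None,fx=2.4,fy=2.4,interpolation=cv2.INTER_CUBIC)
cv2.imwrite("pics/s1.png",a)
b=cv2.resize(t[190:310,200:360],None,fx=5,fy=5,interpolation=cv2.INTER_CUBIC)
cv2.imwrite("pics/t1.png",b)
b=cv2.resize(t[190:310,390:550],None,fx=5,fy=5,interpolation=cv2.INTER_CUBIC)
cv2.imwrite("pics/t2.png",b)
E
```

```text
(no output)
```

View pics/s1.png

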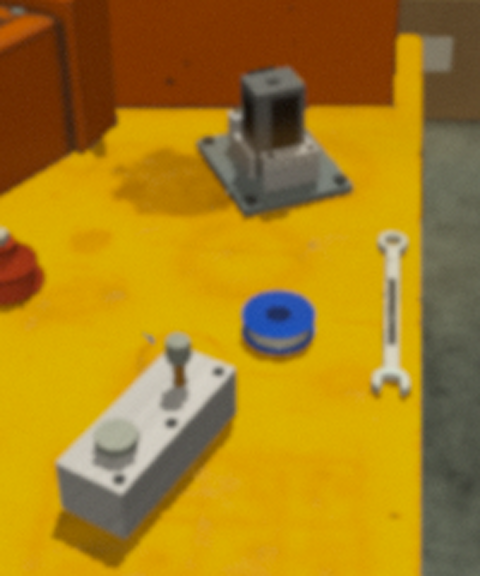

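View pics/t1.png

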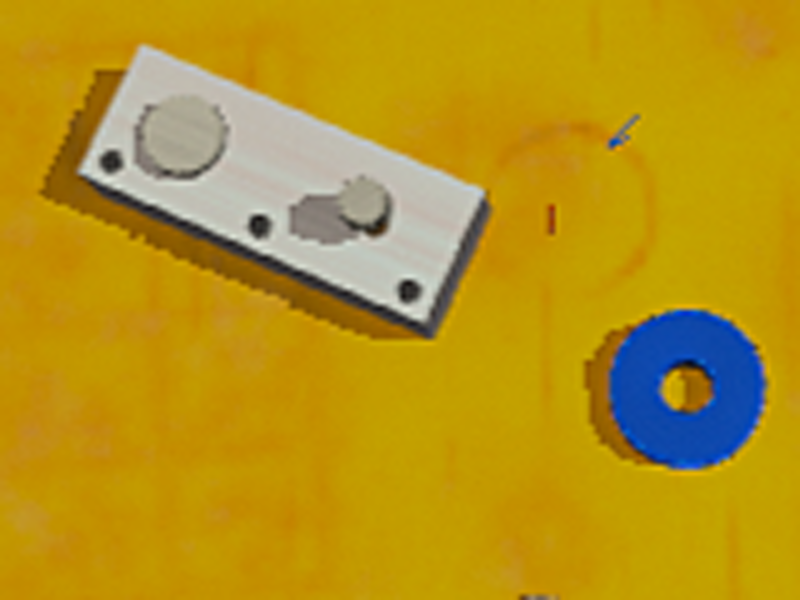

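View pics/t2.png

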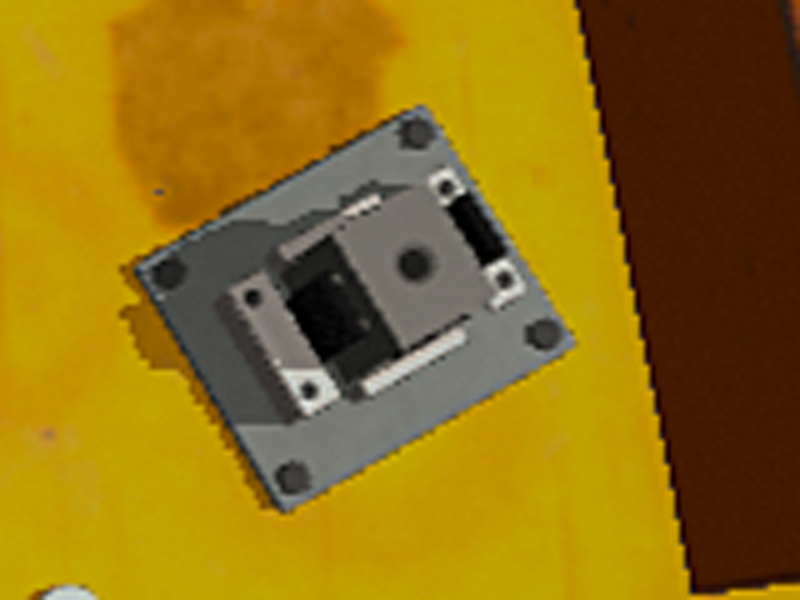

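View pics/top0.png

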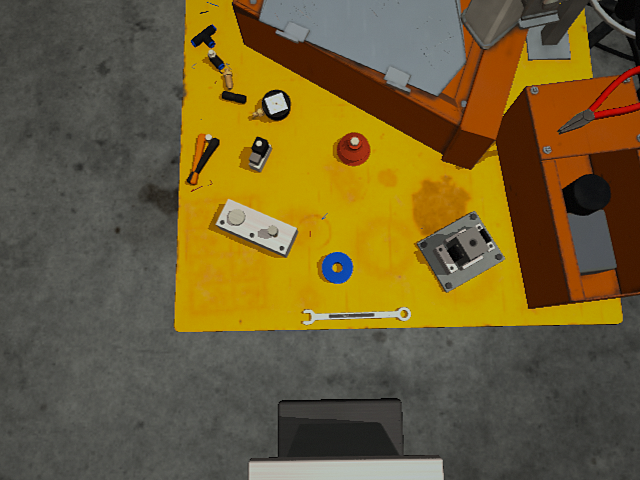

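View pics/side0.png

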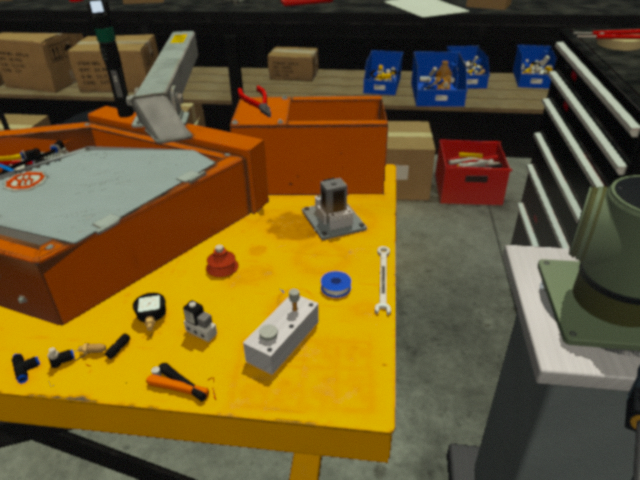

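```bash
cat > h.py <<'E'
import numpy as np
from scipy.optimize import least_squares
from workcell import monitor,cams,env,search_frame
P={n:cams.camera_params(n) for n in("side","top")}
def proj(n,X):
    p=P[n];T=p['T'];f=240/np.tan(np.radians(p['fov_y']/2))
    c=(np.atleast_2d(X)-T[:3,3])@T[:3,:3]
    return np.c_[p['cx']+f*c[:,0]/c[:,2],p['cy']+f*c[:,1]/c[:,2]]
def ray(n,uv):
    p=P[n];T=p['T'];f=240/np.tan(np.radians(p['fov_y']/2))
    d=T[:3,:3]@np.array([(uv[0]-p['cx'])/f,(uv[1]-p['cy'])/f,1]);return T[:3,3],d
def atz(n,uv,z):
    o,d=ray(n,uv);return o+d*(z-o[2])/d[2]
def tri(a,b):
    r=least_squares(lambda X:np.r_[(proj('side',X)-a)[0],(proj('top',X)-b)[0]],[500,0,50]);return r.x,np.abs(r.fun).max()
def crop(uv,org,s): return np.array(org)+(np.array(uv)+.5)/s-.5
E
python3 - <<'E'
from h import *
np.set_printoptions(precision=1,suppress=True)
t1=lambda *uv:crop(uv,(200,190),5); t2=lambda *uv:crop(uv,(390,190),5); s1=lambda *uv:crop(uv,(220,150),2.4)
print("cap top",atz('top',t1(363,202),76),"side",atz('side',s1(178,342),76))
print("plug",atz('top',t1(182,135),52),"side",atz('side',s1(116,437),52))
for c in [(143,45),(487,190),(432,325),(80,175)]: print("stand",atz('top',t1(*c),40))
for c in [(61,465),(120,489),(236,370),(182,345)]: print("stand side",atz('side',s1(*c),40))
print("bore",atz('top',t2(415,264),88), atz('side',s1(273,79),88))
for c in [(137,268),(425,107),(577,345),(285,508)]: print("dock",atz('top',t2(*c),8))
for c in [(197,143),(248,210),(351,184),(300,125)]: print("dock side",atz('side',s1(*c),8))
for c in [(578,0),(690,590)]: print("box base",atz('top',t2(*c),0))
print("box base side",atz('side',(386,192),0),atz('side',(265,192),0))
print("box top tri",tri((387,97),(622,298)),tri((387,97),(529,305)),tri((232,98),(529,86)))
E
```

```text
cap top [519.  110.7  76. ] side [519.7 112.8  76. ]
plug [548.3 174.5  52. ] side [548.9 177.2  52. ]
stand [583.2 190.6  40. ]
stand [529.8  72.4  40. ]
stand [483.7  91.3  40. ]
stand [537.8 211.4  40. ]
stand side [580.9 192.8  40. ]
stand side [541.1 207.9  40. ]
stand side [484.8  95.8  40. ]
stand side [524.5  74.8  40. ]
bore [ 489.8 -210.1   88. ] [ 490.7 -213.6   88. ]
dock [ 504.4 -134.9    8. ]
dock [ 560.  -239.1    8. ]
dock [ 474.3 -285.4    8. ]
dock [ 419.9 -181.3    8. ]
dock side [ 560.7 -233.6    8. ]
dock side [ 503.4 -134.4    8. ]
dock side [ 420.8 -181.4    8. ]
dock side [ 471.6 -273.4    8. ]
box base [ 600.  -298.7    0. ]
box base [ 390.  -319.6    0. ]
box base side [ 382.6 -338.4    0. ] [ 658.1 -312.1    0. ]
box top tri (array([ 390.6, -369.5,  210.3]), np.float64(1.4716235865715248)) (array([ 384.2, -227.7,  261.5]), np.float64(5.675854756298179)) (array([ 687.7, -263.6,  236.3]), np.float64(4.720991560578369))
```

```bash
python3 - <<'E'
import cv2
s=cv2.imread("pics/side0.png");t=cv2.imread("pics/top0.png")
cv2.imwrite("pics/s2.png",cv2.resize(s[80:250,220:420],None,fx=4,fy=3.5,interpolation=cv2.INTER_CUBIC))
cv2.imwrite("pics/t3.png",cv2.resize(t[70:320,440:640],None,fx=2.4,fy=2.4,interpolation=cv2.INTER_CUBIC))
E
```

```text
(no output)
```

View pics/s2.png

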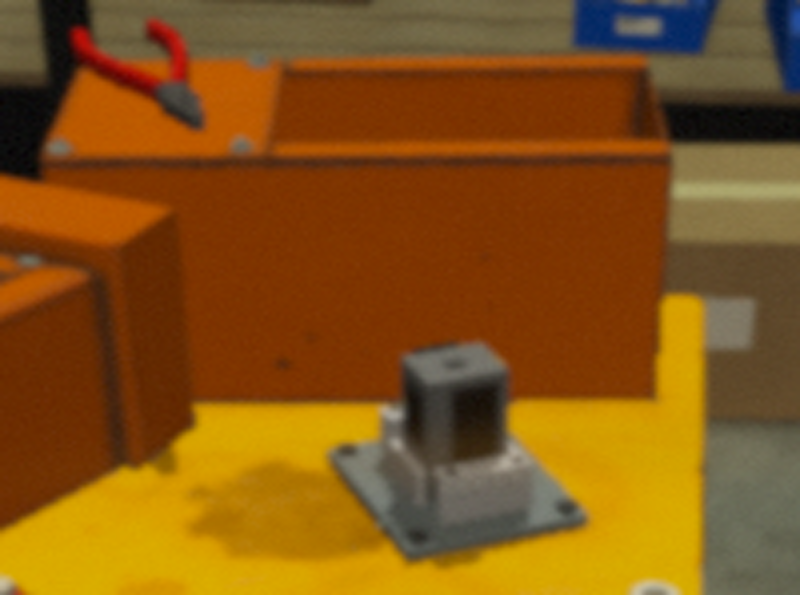

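View pics/t3.png

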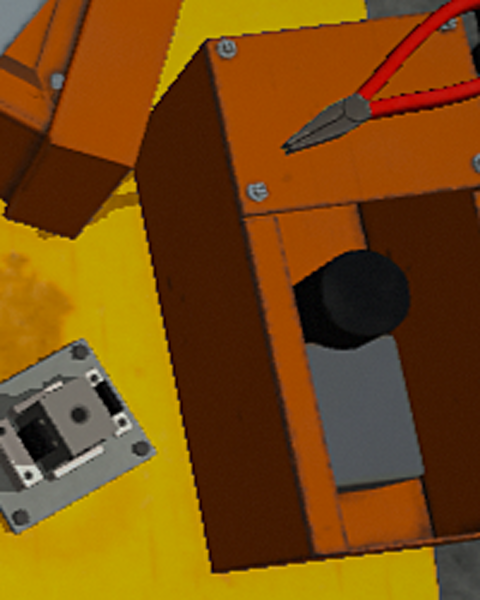

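```bash
cat >> h.py <<'E'
from scipy.spatial.transform import Rotation as R
np.set_printoptions(precision=2,suppress=True)
def go(x,y,z,yaw,roll=180,pitch=0,tilt=0):
    "print shift(cm)/turn(deg) in tool axes; tilt = extra turn about tool x after yaw"
    s=monitor.state();R0=R.from_euler('xyz',s['ee_rot'],degrees=True)
    R1=R.from_euler('xyz',[roll,pitch,yaw],degrees=True)*R.from_euler('x',tilt,degrees=True)
    d=R0.inv().apply(np.array([x,y,z])-s['ee_pos'])/10
    w=(R0.inv()*R1).as_rotvec(degrees=True)
    print('t',round(s['time_s'],2),'pos',s['ee_pos'],'rot',s['ee_rot'],'F',s['force'],'w',round(s['gripper_width'],1));print('shift',d,'turn',w)
E
python3 - <<'E'
from h import *
print("wall top",tri((386.5,124),(571,301.5)),tri((232,124),(528,87)))
go(519.2,110.5,213,-24.2)
E
```

```text
wall top (array([ 389.36, -318.68,  171.97]), np.float64(1.0601257494637366)) (array([ 710.73, -286.91,  174.9 ]), np.float64(0.2646396644545064))
t 0.7 pos [208.9  535.72 214.01] rot [180.    -0.01  68.7 ] F [ 1.35 -0.2  -0.65] w 91.2
shift [-28.34  44.36   0.1 ] turn [-0.01 -0.01 92.9 ]
```

{"op": "apply_moves", "data": {
  "plan": [
    {"x":-2.6,"y":4.0,"wz":8.4,"fingers":5},
    {"x":-5.2,"y":8.0,"wz":16.8,"fingers":5},
    {"x":-7.7,"y":12.1,"wz":25.3,"fingers":5},
    {"x":-10.3,"y":16.1,"wz":33.8,"fingers":5},
    {"x":-12.9,"y":20.2,"wz":42.2,"fingers":5},
    {"x":-15.5,"y":24.2,"wz":50.7,"fingers":5},
    {"x":-18.0,"y":28.2,"wz":59.1,"fingers":5},
    {"x":-20.6,"y":32.3,"wz":67.6,"fingers":5}
  ]
}}

```text
$.plan[0]: bad value
```

```bash
python3 - <<'E'
from h import *
go(519.2,110.5,150,-24.2)
E
```

```text
t 0.7 pos [208.9  535.72 214.01] rot [180.    -0.01  68.7 ] F [ 1.35 -0.2  -0.65] w 91.2
shift [-28.34  44.36   6.4 ] turn [-0.01 -0.01 92.9 ]
```

{"op": "apply_moves", "data": {
  "plan": [
    {"fingers":5,"x":-2.6,"y":4.0,"z":0,"wx":0,"wy":0,"wz":8.4},
    {"fingers":5,"x":-5.2,"y":8.0,"z":0,"wx":0,"wy":0,"wz":16.8},
    {"fingers":5,"x":-7.7,"y":12.1,"z":0,"wx":0,"wy":0,"wz":25.3},
    {"fingers":5,"x":-10.3,"y":16.1,"z":0,"wx":0,"wy":0,"wz":33.8},
    {"fingers":5,"x":-12.9,"y":20.2,"z":0,"wx":0,"wy":0,"wz":42.2},
    {"fingers":5,"x":-15.5,"y":24.2,"z":0,"wx":0,"wy":0,"wz":50.7},
    {"fingers":5,"x":-18.0,"y":28.2,"z":0,"wx":0,"wy":0,"wz":59.1},
    {"fingers":5,"x":-20.6,"y":32.3,"z":0,"wx":0,"wy":0,"wz":67.6}
  ]
}}

```text
time_s: 1.5
ee_pos: [435.9, 224.9, 214.3]
ee_rot: [-180.0, -0.0, 0.8]
force: [0.7, 0.8, -0.1]
gripper_width: 50.1
```

```bash
python3 - <<'E'
from h import *
go(519.2,110.5,130,-24.2)
E
```

```text
t 1.5 pos [435.89 224.86 214.29] rot [-179.96   -0.05    0.76] F [ 0.71  0.81 -0.08] w 50.1
shift [ 8.17 11.55  8.43] turn [-0.05 -0.04 24.96]
```

{"op": "apply_moves", "data": {
  "plan": [
    {"fingers":5,"x":2.7,"y":3.9,"z":0,"wx":0,"wy":0,"wz":8.3},
    {"fingers":5,"x":5.4,"y":7.7,"z":1,"wx":0,"wy":0,"wz":16.6},
    {"fingers":5,"x":8.17,"y":11.55,"z":4.5,"wx":0,"wy":0,"wz":24.96},
    {"fingers":5,"x":8.17,"y":11.55,"z":8.4,"wx":0,"wy":0,"wz":24.96},
    {"fingers":5,"x":8.17,"y":11.55,"z":8.43,"wx":0,"wy":0,"wz":24.96}
  ]
}}

```text
time_s: 2.0
ee_pos: [515.8, 108.4, 125.1]
ee_rot: [179.7, 0.5, -24.4]
force: [-1.3, -0.6, -0.5]
gripper_width: 50.1
```

```bash
python3 - <<'E'
from h import *
import cv2
go(519.2,110.5,62,-24.2)
t=cams.grab_frame('top');s=cams.grab_frame('side')
cv2.imwrite("pics/s4.png",cv2.resize(s[180:400,180:400],None,fx=2.7,fy=2.7,interpolation=cv2.INTER_CUBIC)[:,:,::-1])
cv2.imwrite("pics/t4.png",cv2.resize(t[150:300,180:380],None,fx=4,fy=4,interpolation=cv2.INTER_CUBIC)[:,:,::-1])
E
```

```text
t 2.0 pos [515.79 108.35 125.11] rot [179.66   0.53 -24.36] F [-1.31 -0.6  -0.49] w 50.1
shift [ 0.28 -0.37  6.31] turn [ 0.34  0.53 -0.16]
```

View pics/s4.png

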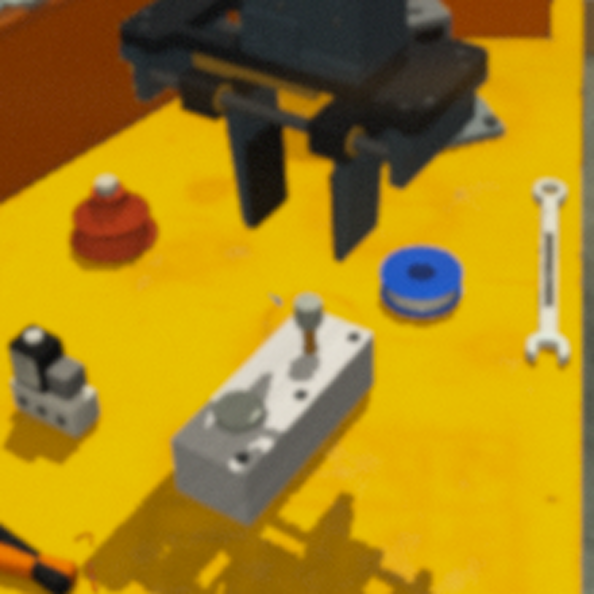

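View pics/t4.png

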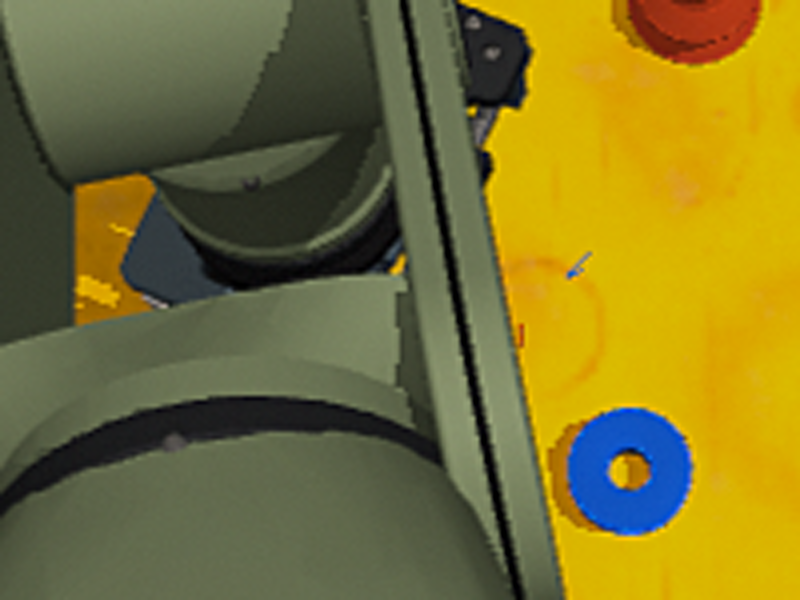

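```bash
python3 - <<'E'
from h import *
s=monitor.state();R0=R.from_euler('xyz',s['ee_rot'],degrees=True)
print(s['ee_pos'])
for a in (-25,25):
  for off in (0,13.5):
    for b in (-16,16):
      x=a+np.sign(a)*off
      print(x,b,(proj('side',s['ee_pos']+R0.apply([x,b,0]))[0]-[180,180])*2.7)
go(519.2,110.5,62,-24.2)
E
```

```text
[518.84 110.71 130.12]
-25 -16 [328.25 256.1 ]
-25 16 [359.69 224.29]
-38.5 -16 [349.73 264.21]
-38.5 16 [380.8  231.93]
25 -16 [251.56 227.14]
25 16 [284.22 196.98]
38.5 -16 [231.58 219.59]
38.5 16 [264.55 189.86]
t 2.1 pos [518.84 110.71 130.12] rot [-179.98    0.06  -24.21] F [ 0.31  0.78 -0.13] w 49.5
shift [0.05 0.01 6.81] turn [-0.02  0.06 -0.01]
```

{"op": "apply_moves", "data": {
  "plan": [
    {"fingers":5,"x":0,"y":-0.05,"z":2.5,"wx":0,"wy":0,"wz":0},
    {"fingers":5,"x":0,"y":-0.05,"z":4.5,"wx":0,"wy":0,"wz":0},
    {"fingers":5,"x":0,"y":-0.05,"z":6,"wx":0,"wy":0,"wz":0},
    {"fingers":5,"x":0,"y":-0.05,"z":6.8,"wx":0,"wy":0,"wz":0},
    {"fingers":5,"x":0,"y":-0.05,"z":6.8,"wx":0,"wy":0,"wz":0},
    {"fingers":5,"x":0,"y":-0.05,"z":6.8,"wx":0,"wy":0,"wz":0}
  ]
}}

```text
time_s: 2.7
ee_pos: [519.9, 112.0, 63.7]
ee_rot: [-179.9, -0.1, -24.2]
force: [0.3, 0.6, -0.7]
gripper_width: 50.1
```

```bash
python3 - <<'E'
from h import *
import cv2
go(519.2,111.2,62,-24.2)
s=cams.grab_frame('side')
cv2.imwrite("pics/s5.png",cv2.resize(s[220:380,200:380],None,fx=3.7,fy=3.7,interpolation=cv2.INTER_CUBIC)[:,:,::-1])
E
```

```text
t 2.7 pos [519.95 111.97  63.7 ] rot [-179.88   -0.07  -24.15] F [ 0.33  0.59 -0.73] w 50.1
shift [-0.04  0.1   0.17] turn [-0.12 -0.07  0.05]
```

View pics/s5.png

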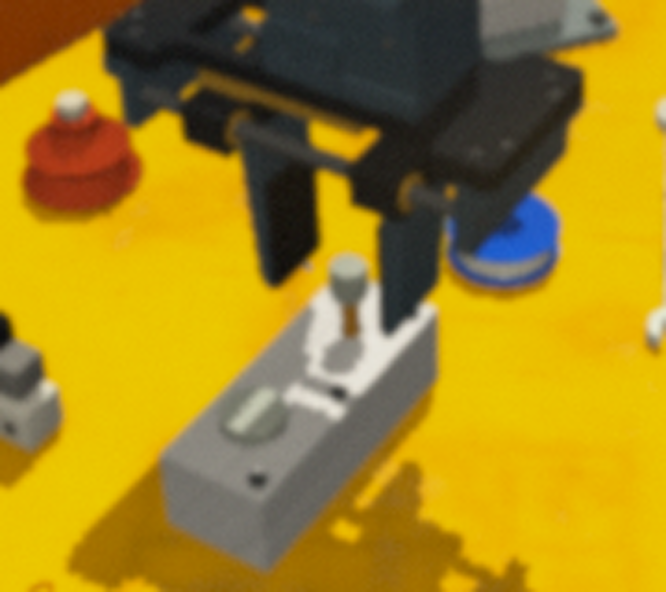

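{"op": "apply_moves", "data": {
  "plan": [
    {"fingers":3,"x":-0.04,"y":0.05,"z":0.17,"wx":0,"wy":0,"wz":0},
    {"fingers":2,"x":-0.04,"y":0.05,"z":0.17,"wx":0,"wy":0,"wz":0},
    {"fingers":1,"x":-0.04,"y":0.05,"z":0.17,"wx":0,"wy":0,"wz":0},
    {"fingers":0.5,"x":-0.04,"y":0.05,"z":0.17,"wx":0,"wy":0,"wz":0},
    {"fingers":0.5,"x":-0.04,"y":0.05,"z":0.17,"wx":0,"wy":0,"wz":0},
    {"fingers":0.5,"x":-0.04,"y":0.05,"z":0.17,"wx":0,"wy":0,"wz":0}
  ],
  "newtons": 25
}}

```text
time_s: 3.35
ee_pos: [519.5, 111.5, 62.0]
ee_rot: [-179.9, -0.1, -24.2]
force: [-0.3, -0.6, 0.7]
gripper_width: 14.8
```

```bash
python3 - <<'E'
from h import *
go(519.2,111.2,150,-24.2)
E
```

```text
t 3.35 pos [519.47 111.51  61.98] rot [-179.88   -0.08  -24.17] F [-0.27 -0.64  0.73] w 14.8
shift [ 0.    0.02 -8.8 ] turn [-0.12 -0.08  0.03]
```

{"op": "apply_moves", "data": {
  "plan": [
    {"fingers":0.5,"x":0,"y":0,"z":-1,"wx":0,"wy":0,"wz":0},
    {"fingers":0.5,"x":0,"y":0,"z":-2.5,"wx":0,"wy":0,"wz":0},
    {"fingers":0.5,"x":0,"y":0,"z":-4.5,"wx":0,"wy":0,"wz":0},
    {"fingers":0.5,"x":0,"y":0,"z":-7,"wx":0,"wy":0,"wz":0},
    {"fingers":0.5,"x":0,"y":0,"z":-10.5,"wx":0,"wy":0,"wz":0},
    {"fingers":0.5,"x":0,"y":0,"z":-12,"wx":0,"wy":0,"wz":0},
    {"fingers":0.5,"x":0,"y":0,"z":-12,"wx":0,"wy":0,"wz":0}
  ]
}}

```text
time_s: 4.05
ee_pos: [520.7, 111.7, 185.1]
ee_rot: [-179.7, -0.4, -24.2]
force: [0.4, 0.7, -0.7]
gripper_width: 14.8
```

```bash
python3 - <<'E'
from h import *
import cv2
go(489.9,-210.8,185,-24.2)
s=cams.grab_frame('side')
cv2.imwrite("pics/s6.png",cv2.resize(s[160:340,200:380],None,fx=3.3,fy=3.3,interpolation=cv2.INTER_CUBIC)[:,:,::-1])
E
```

```text
t 4.05 pos [520.72 111.67 185.14] rot [-179.67   -0.37  -24.18] F [ 0.41  0.69 -0.75] w 14.8
shift [10.4  30.68 -0.1 ] turn [-0.33 -0.37  0.02]
```

View pics/s6.png

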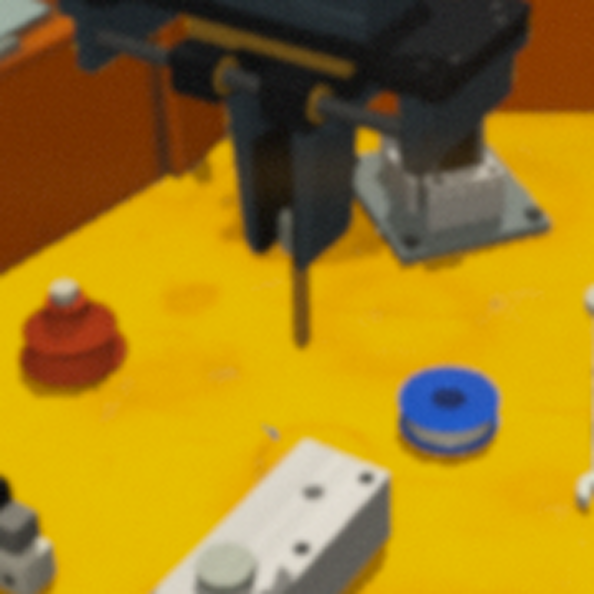

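{"op": "apply_moves", "data": {
  "plan": [
    {"fingers":0.5,"x":0.8,"y":2.4,"z":0,"wx":0,"wy":0,"wz":0},
    {"fingers":0.5,"x":2.1,"y":6.2,"z":0,"wx":0,"wy":0,"wz":0},
    {"fingers":0.5,"x":3.7,"y":10.8,"z":0,"wx":0,"wy":0,"wz":0},
    {"fingers":0.5,"x":5.3,"y":15.5,"z":0,"wx":0,"wy":0,"wz":0},
    {"fingers":0.5,"x":6.9,"y":20.2,"z":0,"wx":0,"wy":0,"wz":0},
    {"fingers":0.5,"x":8.5,"y":25,"z":0,"wx":0,"wy":0,"wz":0},
    {"fingers":0.5,"x":9.8,"y":28.9,"z":0,"wx":0,"wy":0,"wz":0},
    {"fingers":0.5,"x":10.4,"y":30.68,"z":0,"wx":-0.3,"wy":-0.3,"wz":0}
  ]
}}

```text
time_s: 4.9
ee_pos: [487.0, -214.1, 180.8]
ee_rot: [179.8, 0.3, -24.4]
force: [-0.0, 0.3, -1.0]
gripper_width: 15.3
```

{"op": "apply_moves", "data": {
  "plan": [
    {"fingers":0.5,"x":0,"y":0,"z":0,"wx":0,"wy":0,"wz":0},
    {"fingers":0.5,"x":0,"y":0,"z":0,"wx":0,"wy":0,"wz":0}
  ]
}}

```text
time_s: 5.1
ee_pos: [486.0, -213.6, 179.3]
ee_rot: [179.9, 0.5, -24.4]
force: [-0.3, 1.1, 0.3]
gripper_width: 14.9
```

```bash
python3 - <<'E'
from h import *
import cv2
s=cams.grab_frame('side');t=cams.grab_frame('top')
go(489.9,-210.8,152,-24.2)
cv2.imwrite("pics/s7.png",cv2.resize(s[90:250,260:420],None,fx=3.7,fy=3.7,interpolation=cv2.INTER_CUBIC)[:,:,::-1])
cv2.imwrite("pics/t7.png",cv2.resize(t[170:320,380:580],None,fx=4,fy=4,interpolation=cv2.INTER_CUBIC)[:,:,::-1])
E
```

```text
t 5.2 pos [ 486.64 -212.72  180.08] rot [179.88   0.4  -24.32] F [ 0.34  0.2  -1.22] w 14.9
shift [ 0.24 -0.31  2.81] turn [ 0.12  0.4  -0.12]
```

View pics/s7.png

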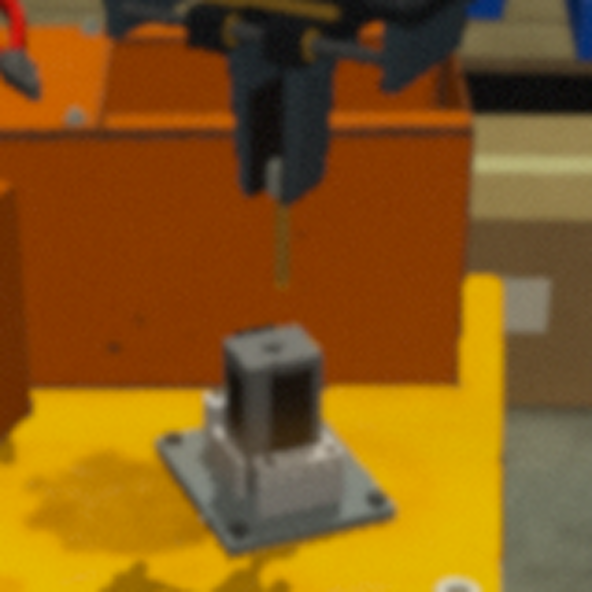

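View pics/t7.png

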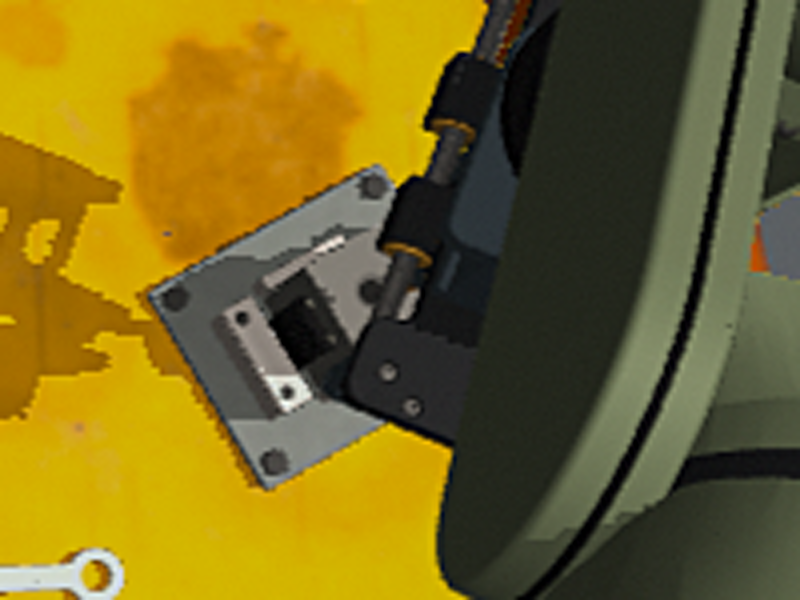

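```bash
python3 - <<'E'
from h import *
s=monitor.state();R0=R.from_euler('xyz',s['ee_rot'],degrees=True)
c=lambda p:((np.array(p)-[260,90])+.5)*3.7-.5
foot=s['ee_pos']+R0.apply([0,0,57])
print(s['ee_pos'],"foot",foot,c(proj('side',foot)[0]), "obs 282,286")
print("bore pred",c(proj('side',[489.9,-210.8,88])[0]), c(proj('side',[489.9,-205.8,88])[0]),c(proj('side',[494.9,-210.8,88])[0]),"obs 272,349")
E
```

```text
[ 486.64 -212.72  180.08] foot [ 486.23 -212.66  123.08] [281.49 287.51] obs 282,286
bore pred [274.08 346.6 ] [273.18 351.12] [264.92 346.18] obs 272,349
```

{"op": "apply_moves", "data": {
  "plan": [
    {"fingers":0.5,"x":0.12,"y":-0.16,"z":0.6,"wx":0.1,"wy":0.4,"wz":0},
    {"fingers":0.5,"x":0.25,"y":-0.34,"z":1.6,"wx":0.1,"wy":0.4,"wz":0},
    {"fingers":0.5,"x":0.25,"y":-0.34,"z":2.4,"wx":0.1,"wy":0.4,"wz":0},
    {"fingers":0.5,"x":0.25,"y":-0.34,"z":2.4,"wx":0.1,"wy":0.4,"wz":0},
    {"fingers":0.5,"x":0.25,"y":-0.34,"z":2.4,"wx":0.1,"wy":0.4,"wz":0},
    {"fingers":0.5,"x":0.25,"y":-0.34,"z":2.4,"wx":0.1,"wy":0.4,"wz":0}
  ]
}}

```text
time_s: 5.8
ee_pos: [490.4, -210.7, 156.2]
ee_rot: [180.0, -0.0, -24.3]
force: [-0.3, -1.0, -0.4]
gripper_width: 15.1
```

```bash
python3 - <<'E'
from h import *
import cv2
s=cams.grab_frame('side')
go(490.2,-210.4,140,-24.2)
cv2.imwrite("pics/s8.png",cv2.resize(s[130:210,290:380],None,fx=7,fy=7,interpolation=cv2.INTER_CUBIC)[:,:,::-1])
E
```

```text
t 5.85 pos [ 490.4  -210.76  156.36] rot [179.98  -0.05 -24.32] F [-0.55  0.94  0.34] w 14.6
shift [-0.03 -0.03  1.64] turn [ 0.02 -0.05 -0.12]
```

View pics/s8.png

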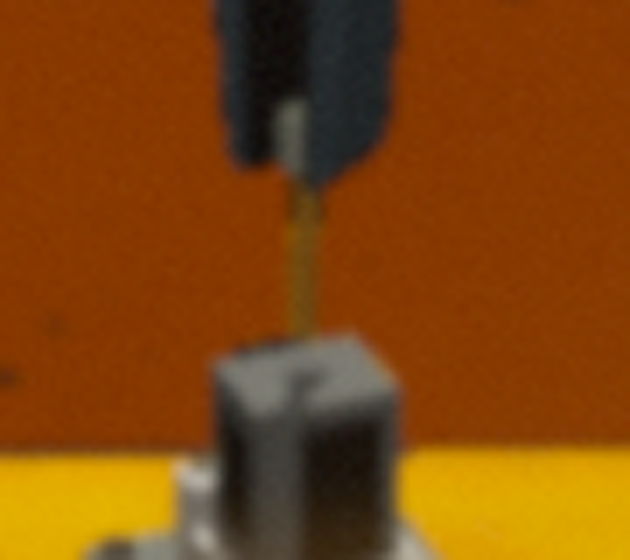

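{"op": "apply_moves", "data": {
  "plan": [
    {"fingers":0.5,"x":-0.02,"y":-0.02,"z":0.5,"wx":0,"wy":0,"wz":0},
    {"fingers":0.5,"x":-0.02,"y":-0.02,"z":1.0,"wx":0,"wy":0,"wz":0},
    {"fingers":0.5,"x":-0.02,"y":-0.02,"z":1.4,"wx":0,"wy":0,"wz":0},
    {"fingers":0.5,"x":-0.02,"y":-0.02,"z":1.6,"wx":0,"wy":0,"wz":0},
    {"fingers":0.5,"x":-0.02,"y":-0.02,"z":1.6,"wx":0,"wy":0,"wz":0}
  ]
}}

```text
time_s: 6.35
ee_pos: [490.0, -210.4, 139.8]
ee_rot: [180.0, 0.0, -24.3]
force: [1.0, -0.4, -0.7]
gripper_width: 14.9
```

{"op": "apply_moves", "data": {
  "plan": [
    {"fingers":0.5,"x":0,"y":0,"z":0.4,"wx":0,"wy":0,"wz":0},
    {"fingers":0.5,"x":0,"y":0,"z":0.8,"wx":0,"wy":0,"wz":0},
    {"fingers":0.5,"x":0,"y":0,"z":1.2,"wx":0,"wy":0,"wz":0},
    {"fingers":0.5,"x":0,"y":0,"z":1.5,"wx":0,"wy":0,"wz":0},
    {"fingers":0.5,"x":0,"y":0,"z":1.5,"wx":0,"wy":0,"wz":0}
  ]
}}

```text
time_s: 6.85
ee_pos: [489.7, -210.3, 124.3]
ee_rot: [180.0, 0.1, -24.3]
force: [-0.2, 0.3, 0.3]
gripper_width: 14.9
```

{"op": "apply_moves", "data": {
  "plan": [
    {"fingers":0.5,"x":0.02,"y":0.02,"z":0.6,"wx":0,"wy":-0.1,"wz":0},
    {"fingers":0.5,"x":0.02,"y":0.02,"z":1.2,"wx":0,"wy":-0.1,"wz":0},
    {"fingers":0.5,"x":0.02,"y":0.02,"z":1.8,"wx":0,"wy":-0.1,"wz":0},
    {"fingers":0.5,"x":0.02,"y":0.02,"z":2.4,"wx":0,"wy":-0.1,"wz":0},
    {"fingers":0.5,"x":0.02,"y":0.02,"z":2.9,"wx":0,"wy":-0.1,"wz":0},
    {"fingers":0.5,"x":0.02,"y":0.02,"z":3.2,"wx":0,"wy":-0.1,"wz":0},
    {"fingers":0.5,"x":0.02,"y":0.02,"z":3.25,"wx":0,"wy":-0.1,"wz":0},
    {"fingers":0.5,"x":0.02,"y":0.02,"z":3.25,"wx":0,"wy":-0.1,"wz":0}
  ]
}}

```text
time_s: 7.65
ee_pos: [489.8, -210.6, 91.8]
ee_rot: [180.0, 0.2, -24.3]
force: [0.2, -0.0, -0.5]
gripper_width: 15.0
```

```bash
python3 - <<'E'
from h import *
import cv2
s=cams.grab_frame('side')
go(490.2,-210.4,90,-24.2)
cv2.imwrite("pics/s9.png",cv2.resize(s[130:210,290:380],None,fx=7,fy=7,interpolation=cv2.INTER_CUBIC)[:,:,::-1])
E
```

```text
t 7.7 pos [ 489.96 -210.61   91.94] rot [179.98   0.15 -24.32] F [-0.38 -0.56 -0.11] w 15.0
shift [ 0.01 -0.03  0.19] turn [ 0.02  0.15 -0.12]
```

View pics/s9.png

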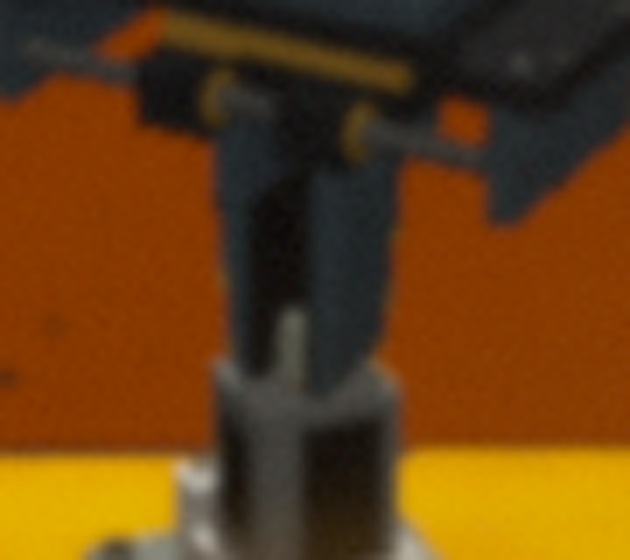

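{"op": "apply_moves", "data": {
  "plan": [
    {"fingers":0.5,"x":0,"y":0,"z":0.1,"wx":0,"wy":0,"wz":0},
    {"fingers":0.5,"x":0,"y":0,"z":0.2,"wx":0,"wy":0,"wz":0},
    {"fingers":0.5,"x":0,"y":0,"z":0.25,"wx":0,"wy":0,"wz":0},
    {"fingers":0.5,"x":0,"y":0,"z":0.25,"wx":0,"wy":0,"wz":0}
  ]
}}

```text
time_s: 8.1
ee_pos: [490.2, -210.7, 90.0]
ee_rot: [180.0, 0.1, -24.3]
force: [-0.9, 0.6, 4.2]
gripper_width: 14.8
```

{"op": "apply_moves", "data": {
  "plan": [
    {"fingers":0.5,"x":0,"y":0,"z":0.06,"wx":0,"wy":0,"wz":0},
    {"fingers":0.5,"x":0,"y":0,"z":0.06,"wx":0,"wy":0,"wz":0},
    {"fingers":4,"x":0,"y":0,"z":0,"wx":0,"wy":0,"wz":0},
    {"fingers":4,"x":0,"y":0,"z":0,"wx":0,"wy":0,"wz":0},
    {"fingers":4,"x":0,"y":0,"z":-0.2,"wx":0,"wy":0,"wz":0},
    {"fingers":4,"x":0,"y":0,"z":-1,"wx":0,"wy":0,"wz":0},
    {"fingers":4,"x":0,"y":0,"z":-2.5,"wx":0,"wy":0,"wz":0},
    {"fingers":0,"x":0,"y":0,"z":-2.5,"wx":0,"wy":0,"wz":0}
  ]
}}

```text
time_s: 8.9
ee_pos: [491.7, -211.3, 117.0]
ee_rot: [180.0, -0.1, -24.3]
force: [0.1, 0.5, 0.4]
gripper_width: 34.9
```

```bash
python3 - <<'E'
from h import *
import cv2
s=cams.grab_frame('side')
go(490.2,-210.4,104,-24.2)
cv2.imwrite("pics/s10.png",cv2.resize(s[130:210,290:380],None,fx=7,fy=7,interpolation=cv2.INTER_CUBIC)[:,:,::-1])
E
```

```text
t 8.95 pos [ 491.   -211.06  116.03] rot [179.98  -0.05 -24.32] F [-0.43  0.09  0.37] w 30.8
shift [-0.1  -0.03  1.2 ] turn [ 0.02 -0.05 -0.12]
```

View pics/s10.png

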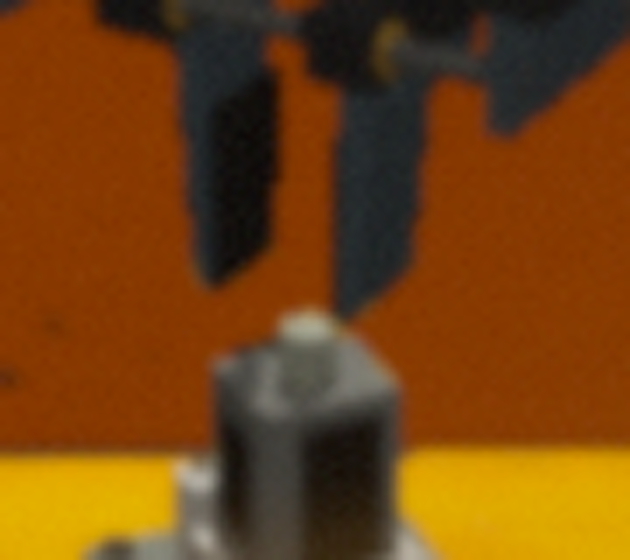

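{"op": "apply_moves", "data": {
  "plan": [
    {"fingers":0,"x":-0.08,"y":0,"z":0,"wx":0,"wy":0,"wz":0},
    {"fingers":0,"x":-0.08,"y":0,"z":0,"wx":0,"wy":0,"wz":0},
    {"fingers":0,"x":-0.08,"y":0,"z":0.4,"wx":0,"wy":0,"wz":0},
    {"fingers":0,"x":-0.08,"y":0,"z":0.8,"wx":0,"wy":0,"wz":0},
    {"fingers":0,"x":-0.08,"y":0,"z":1.0,"wx":0,"wy":0,"wz":0},
    {"fingers":0,"x":-0.08,"y":0,"z":1.2,"wx":0,"wy":0,"wz":0},
    {"fingers":0,"x":-0.08,"y":0,"z":1.25,"wx":0,"wy":0,"wz":0},
    {"fingers":0,"x":-0.08,"y":0,"z":1.25,"wx":0,"wy":0,"wz":0}
  ]
}}

```text
time_s: 9.75
ee_pos: [490.3, -210.8, 104.3]
ee_rot: [180.0, -0.1, -24.3]
force: [-1.8, 0.5, 5.8]
gripper_width: 0.5
```

{"op": "apply_moves", "data": {
  "plan": [
    {"fingers":0,"x":0,"y":0,"z":-1,"wx":0,"wy":0,"wz":0},
    {"fingers":2,"x":0,"y":0,"z":-4,"wx":0,"wy":0,"wz":0},
    {"fingers":7.5,"x":0,"y":0,"z":-8,"wx":0,"wy":0,"wz":0},
    {"fingers":7.5,"x":0,"y":0,"z":-9,"wx":0,"wy":0,"wz":8},
    {"fingers":7.5,"x":0,"y":0,"z":-9,"wx":0,"wy":0,"wz":16},
    {"fingers":7.5,"x":0,"y":0,"z":-9,"wx":0,"wy":0,"wz":24},
    {"fingers":7.5,"x":0,"y":0,"z":-9,"wx":0,"wy":0,"wz":32},
    {"fingers":7.5,"x":0,"y":0,"z":-9,"wx":0,"wy":0,"wz":37.4}
  ]
}}

```text
time_s: 10.55
ee_pos: [490.3, -210.8, 194.8]
ee_rot: [-180.0, -0.1, -62.0]
force: [-0.4, -0.5, -0.1]
gripper_width: 53.4
```

```bash
cat >> h.py <<'E'
def gc(zg,tilt=-12,yaw=-61.7,g=(490.0,-210.6)):
    "goto with grasp point at g,zg"
    R1=R.from_euler('xyz',[180,0,yaw],degrees=True)*R.from_euler('x',tilt,degrees=True)
    p=np.array([*g,zg])+R1.apply([0,0,19]); print('tcp',p,'tool',R1.as_matrix().T)
    go(*p,yaw,tilt=tilt)
E
python3 - <<'E'
from h import *
import cv2
s=cams.grab_frame('side')
gc(175)
print(monitor.state()['qpos'])
E
```

```text
tcp [ 486.52 -212.47  156.42] tool [[ 0.47 -0.88  0.  ]
 [-0.86 -0.46  0.21]
 [-0.18 -0.1  -0.98]]
t 10.6 pos [ 490.39 -210.78  194.78] rot [-179.96   -0.1   -62.08] F [-0.06  0.58 -0.47] w 57.8
shift [-0.04  0.42  3.84] turn [-12.04  -0.06  -0.39]
[-24.47  15.32  96.84  -0.03  67.73  37.62]
```

{"op": "apply_moves", "data": {
  "plan": [
    {"fingers":7.5,"x":0,"y":0.2,"z":0.5,"wx":-4,"wy":0,"wz":0},
    {"fingers":7.5,"x":0,"y":0.42,"z":1.5,"wx":-8,"wy":0,"wz":0},
    {"fingers":7.5,"x":-0.04,"y":0.42,"z":2.8,"wx":-12,"wy":0,"wz":-0.4},
    {"fingers":7.5,"x":-0.04,"y":0.42,"z":3.84,"wx":-12,"wy":0,"wz":-0.4},
    {"fingers":7.5,"x":-0.04,"y":0.42,"z":3.84,"wx":-12,"wy":0,"wz":-0.4},
    {"fingers":7.5,"x":-0.04,"y":0.42,"z":3.84,"wx":-12,"wy":0,"wz":-0.4}
  ]
}}

```text
time_s: 11.2
ee_pos: [486.2, -212.7, 156.6]
ee_rot: [168.1, -0.1, -61.7]
force: [-0.1, -0.5, 0.1]
gripper_width: 75.2
```

```bash
python3 - <<'E'
from h import *
import cv2
s=cams.grab_frame('side');t=cams.grab_frame('top')
gc(100)
cv2.imwrite("pics/s11.png",cv2.resize(s[90:250,260:420],None,fx=3.7,fy=3.7,interpolation=cv2.INTER_CUBIC)[:,:,::-1])
cv2.imwrite("pics/t11.png",cv2.resize(t[170:320,400:600],None,fx=4,fy=4,interpolation=cv2.INTER_CUBIC)[:,:,::-1])
E
```

```text
tcp [ 486.52 -212.47   81.42] tool [[ 0.47 -0.88  0.  ]
 [-0.86 -0.46  0.21]
 [-0.18 -0.1  -0.98]]
t 11.3 pos [ 486.45 -212.93  157.28] rot [168.13  -0.12 -61.72] F [-0.96  0.47 -0.53] w 75.0
shift [-0.05 -1.59  7.42] turn [-0.13 -0.11 -0.04]
```

View pics/s11.png

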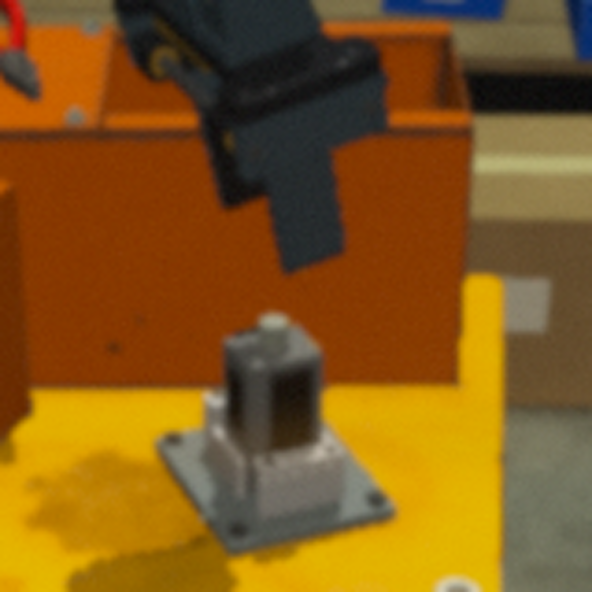

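View pics/t11.png

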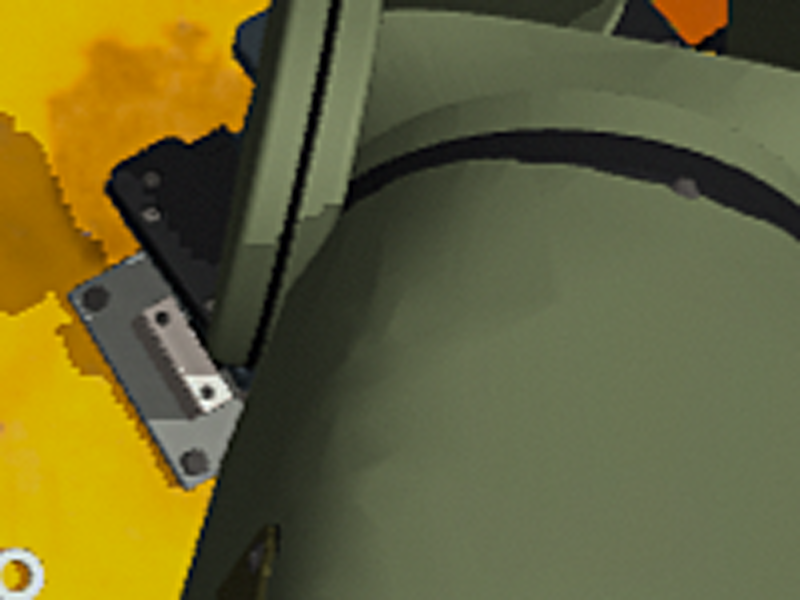

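{"op": "apply_moves", "data": {
  "plan": [
    {"fingers":7.5,"x":-0.05,"y":-0.5,"z":2.4,"wx":0,"wy":0,"wz":0},
    {"fingers":7.5,"x":-0.05,"y":-0.9,"z":4.2,"wx":0,"wy":0,"wz":0},
    {"fingers":7.5,"x":-0.05,"y":-1.25,"z":5.8,"wx":0,"wy":0,"wz":0},
    {"fingers":7.5,"x":-0.05,"y":-1.5,"z":7.0,"wx":0,"wy":0,"wz":0},
    {"fingers":7.5,"x":-0.05,"y":-1.59,"z":7.42,"wx":0,"wy":0,"wz":0},
    {"fingers":7.5,"x":-0.05,"y":-1.59,"z":7.42,"wx":0,"wy":0,"wz":0}
  ]
}}

```text
time_s: 11.9
ee_pos: [486.5, -212.7, 81.4]
ee_rot: [168.1, -0.1, -61.7]
force: [0.5, -0.3, -0.1]
gripper_width: 75.1
```

```bash
python3 - <<'E'
from h import *
import cv2
s=cams.grab_frame('side')
gc(65)
cv2.imwrite("pics/s12.png",cv2.resize(s[90:250,260:420],None,fx=3.7,fy=3.7,interpolation=cv2.INTER_CUBIC)[:,:,::-1])
E
```

```text
tcp [ 486.52 -212.47   46.42] tool [[ 0.47 -0.88  0.  ]
 [-0.86 -0.46  0.21]
 [-0.18 -0.1  -0.98]]
t 11.95 pos [ 486.83 -212.74   81.87] rot [168.16  -0.16 -61.73] F [0.95 0.05 0.92] w 75.1
shift [-0.05 -0.71  3.47] turn [-0.16 -0.15 -0.06]
```

View pics/s12.png

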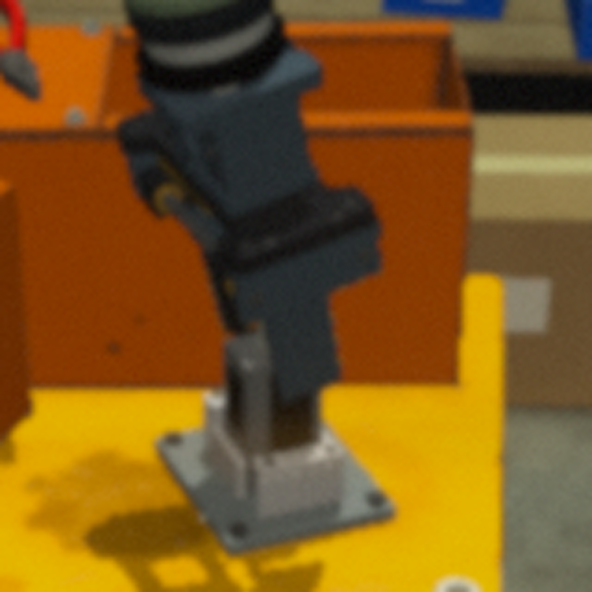

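Fingers straddle the catches; no contact so far. Continue slowly down.

{"op": "apply_moves", "data": {
  "plan": [
    {"fingers":7.5,"x":-0.03,"y":-0.15,"z":0.8,"wx":0,"wy":0,"wz":0},
    {"fingers":7.5,"x":-0.05,"y":-0.33,"z":1.6,"wx":0,"wy":0,"wz":0},
    {"fingers":7.5,"x":-0.05,"y":-0.5,"z":2.4,"wx":-0.1,"wy":-0.1,"wz":0},
    {"fingers":7.5,"x":-0.05,"y":-0.65,"z":3.1,"wx":-0.1,"wy":-0.1,"wz":0},
    {"fingers":7.5,"x":-0.05,"y":-0.71,"z":3.45,"wx":-0.1,"wy":-0.1,"wz":0},
    {"fingers":7.5,"x":-0.05,"y":-0.71,"z":3.45,"wx":-0.1,"wy":-0.1,"wz":0},
    {"fingers":7.5,"x":-0.05,"y":-0.71,"z":3.45,"wx":-0.1,"wy":-0.1,"wz":0}
  ]
}}

```text
time_s: 12.65
ee_pos: [486.6, -212.5, 46.7]
ee_rot: [168.1, -0.1, -61.7]
force: [-0.8, 0.0, 0.3]
gripper_width: 75.1
```

```bash
python3 - <<'E'
from h import *
import cv2
s=cams.grab_frame('side')
gc(65)
cv2.imwrite("pics/s13.png",cv2.resize(s[90:250,260:420],None,fx=3.7,fy=3.7,interpolation=cv2.INTER_CUBIC)[:,:,::-1])
E
```

```text
tcp [ 486.52 -212.47   46.42] tool [[ 0.47 -0.88  0.  ]
 [-0.86 -0.46  0.21]
 [-0.18 -0.1  -0.98]]
t 12.7 pos [ 486.74 -212.53   46.84] rot [168.08  -0.08 -61.75] F [ 0.3   0.5  -0.95] w 75.1
shift [-0.02  0.01  0.04] turn [-0.08 -0.07 -0.06]
```

View pics/s13.png

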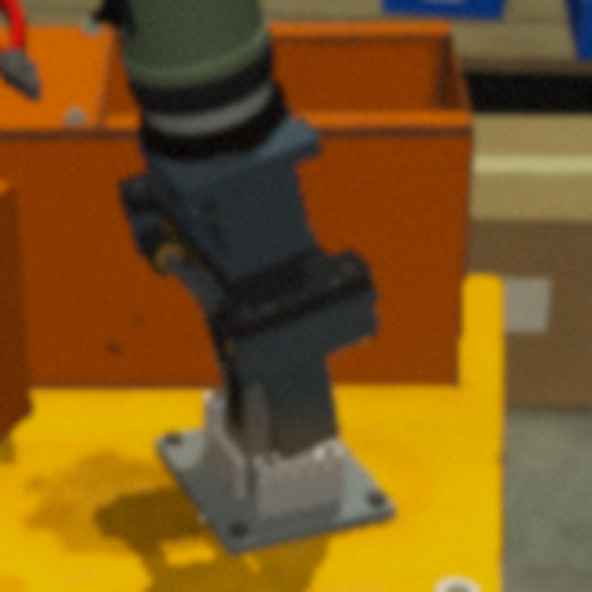

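{"op": "apply_moves", "data": {
  "plan": [
    {"fingers":6.2,"x":0,"y":0,"z":0,"wx":0,"wy":0,"wz":0},
    {"fingers":6.2,"x":0,"y":0,"z":0,"wx":0,"wy":0,"wz":0},
    {"fingers":5.3,"x":0,"y":0,"z":0,"wx":0,"wy":0,"wz":0},
    {"fingers":5.3,"x":0,"y":0,"z":0,"wx":0,"wy":0,"wz":0},
    {"fingers":5.3,"x":0,"y":0,"z":0,"wx":0,"wy":0,"wz":0}
  ],
  "newtons": 25
}}

```text
time_s: 13.2
ee_pos: [486.8, -212.6, 47.0]
ee_rot: [168.1, -0.1, -61.7]
force: [0.2, -0.2, 2.0]
gripper_width: 53.3
```

{"op": "apply_moves", "data": {
  "plan": [
    {"fingers":4.8,"x":0,"y":0,"z":0,"wx":0,"wy":0,"wz":0},
    {"fingers":4.2,"x":0,"y":0,"z":0,"wx":0,"wy":0,"wz":0},
    {"fingers":3.5,"x":0,"y":0,"z":0,"wx":0,"wy":0,"wz":0},
    {"fingers":3.5,"x":0,"y":0,"z":0,"wx":0,"wy":0,"wz":0},
    {"fingers":3.5,"x":0,"y":0,"z":0,"wx":0,"wy":0,"wz":0}
  ],
  "newtons": 35
}}

```text
time_s: 13.7
ee_pos: [486.8, -212.5, 47.4]
ee_rot: [168.1, -0.1, -61.8]
force: [-1.5, 2.0, 5.6]
gripper_width: 42.7
```

{"op": "apply_moves", "data": {
  "plan": [
    {"fingers":3.5,"x":0,"y":0.06,"z":-0.29,"wx":0,"wy":0,"wz":0},
    {"fingers":3.5,"x":0,"y":0.12,"z":-0.59,"wx":0,"wy":0,"wz":0},
    {"fingers":3.5,"x":0,"y":0.21,"z":-0.98,"wx":0,"wy":0,"wz":0},
    {"fingers":3.5,"x":0,"y":0.21,"z":-0.98,"wx":0,"wy":0,"wz":0}
  ]
}}

```text
time_s: 14.1
ee_pos: [487.1, -212.7, 57.7]
ee_rot: [168.1, -0.1, -61.8]
force: [0.4, 0.1, -2.9]
gripper_width: 42.4
```

```bash
python3 - <<'E'
from h import *
import cv2
s=cams.grab_frame('side')
gc(170)
cv2.imwrite("pics/s14.png",cv2.resize(s[90:250,260:420],None,fx=3.7,fy=3.7,interpolation=cv2.INTER_CUBIC)[:,:,::-1])
E
```

```text
tcp [ 486.52 -212.47  151.42] tool [[ 0.47 -0.88  0.  ]
 [-0.86 -0.46  0.21]
 [-0.18 -0.1  -0.98]]
t 14.15 pos [ 486.98 -212.57   57.54] rot [168.11  -0.12 -61.75] F [-0.81  0.12 -2.28] w 42.6
shift [-0.01  1.97 -9.18] turn [-0.11 -0.1  -0.08]
```

View pics/s14.png

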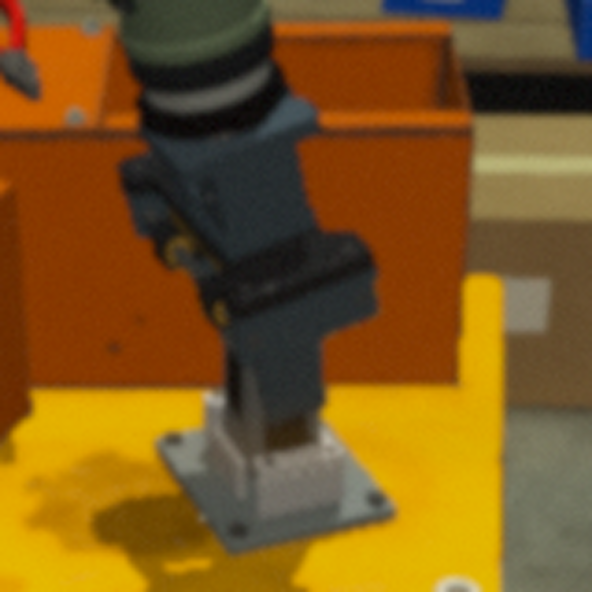

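{"op": "apply_moves", "data": {
  "plan": [
    {"fingers":3.5,"x":0,"y":0.21,"z":-0.98,"wx":0,"wy":0,"wz":0},
    {"fingers":3.5,"x":0,"y":0.42,"z":-1.96,"wx":0,"wy":0,"wz":0},
    {"fingers":3.5,"x":0,"y":0.68,"z":-3.2,"wx":0,"wy":0,"wz":0},
    {"fingers":3.5,"x":0,"y":1.0,"z":-4.7,"wx":0,"wy":0,"wz":0},
    {"fingers":3.5,"x":0,"y":1.36,"z":-6.4,"wx":0,"wy":0,"wz":0},
    {"fingers":3.5,"x":0,"y":1.74,"z":-8.2,"wx":0,"wy":0,"wz":0},
    {"fingers":3.5,"x":0,"y":2.0,"z":-9.4,"wx":0,"wy":0,"wz":0},
    {"fingers":3.5,"x":0,"y":2.15,"z":-10.1,"wx":0,"wy":0,"wz":0}
  ]
}}

```text
time_s: 14.95
ee_pos: [487.2, -212.6, 162.6]
ee_rot: [168.2, -0.2, -61.8]
force: [1.4, -0.8, -2.3]
gripper_width: 43.1
```

```bash
python3 - <<'E'
from h import *
import cv2
s=cams.grab_frame('side');t=cams.grab_frame('top')
gc(178.6)
cv2.imwrite("pics/s15.png",cv2.resize(s[70:250,260:420],None,fx=3.3,fy=3.3,interpolation=cv2.INTER_CUBIC)[:,:,::-1])
cv2.imwrite("pics/s15f.png",s[:,:,::-1])
E
```

```text
tcp [ 486.52 -212.47  160.02] tool [[ 0.47 -0.88  0.  ]
 [-0.86 -0.46  0.21]
 [-0.18 -0.1  -0.98]]
t 15.05 pos [ 487.14 -212.65  161.94] rot [168.2   -0.21 -61.76] F [ 1.26 -0.66 -3.16] w 42.6
shift [-0.05  0.01  0.2 ] turn [-0.2  -0.19 -0.1 ]
```

View pics/s15.png

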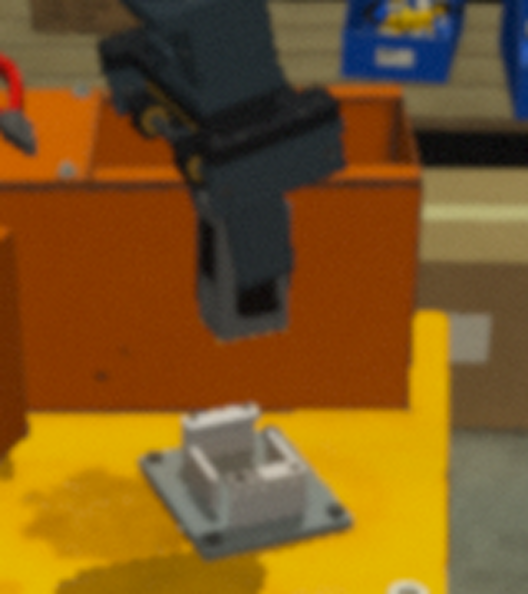

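View pics/s15f.png

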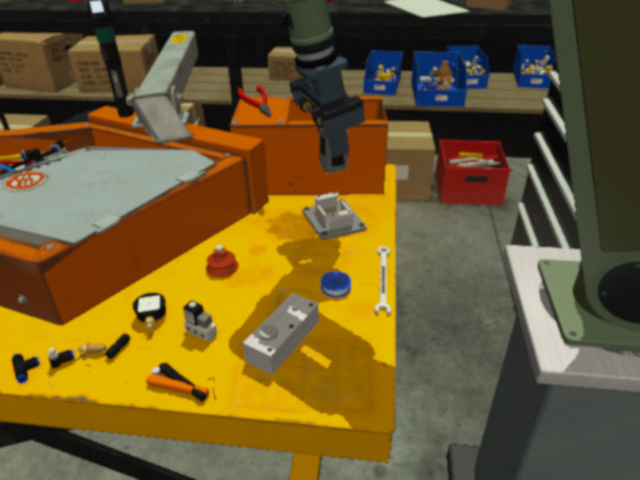

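{"op": "apply_moves", "data": {
  "plan": [
    {"fingers":3.5,"x":0,"y":0,"z":0,"wx":0,"wy":0,"wz":0},
    {"fingers":3.5,"x":0,"y":0,"z":0,"wx":0,"wy":0,"wz":0},
    {"fingers":3.5,"x":0,"y":0,"z":0,"wx":0,"wy":0,"wz":0},
    {"fingers":3.5,"x":0,"y":0,"z":0,"wx":0,"wy":0,"wz":0},
    {"fingers":3.5,"x":0,"y":0,"z":0,"wx":0,"wy":0,"wz":0}
  ]
}}

```text
time_s: 15.55
ee_pos: [487.0, -212.6, 161.6]
ee_rot: [168.2, -0.2, -61.8]
force: [0.9, -0.6, -2.4]
gripper_width: 42.8
```

```bash
python3 - <<'E'
from h import *
import cv2
s=cams.grab_frame('side').copy()
gc(178.6)
yaw=np.radians(28.2);X=np.array([np.cos(yaw),np.sin(yaw),0]);Y=np.array([-np.sin(yaw),np.cos(yaw),0])
z0=8+monitor.state()['ee_pos'][2]-47
im=cv2.resize(s[90:210,290:390],None,fx=6,fy=5,interpolation=cv2.INTER_CUBIC)[:,:,::-1].copy()
print(z0)
for z in (z0,z0+80):
  for a,b in ((-22,18),(22,18),(-22,-18),(22,-18)):
    u=proj('side',np.array([490.2,-210.6,z])+a*X+b*Y)[0]
    cv2.circle(im,(int((u[0]-290+.5)*6),int((u[1]-90+.5)*5)),3,(0,255,0),-1)
cv2.imwrite("pics/s16.png",im)
E
```

```text
tcp [ 486.52 -212.47  160.02] tool [[ 0.47 -0.88  0.  ]
 [-0.86 -0.46  0.21]
 [-0.18 -0.1  -0.98]]
t 15.6 pos [ 487.08 -212.61  161.7 ] rot [168.18  -0.19 -61.75] F [-0.63 -0.31 -2.98] w 43.0
shift [-0.04  0.01  0.17] turn [-0.18 -0.18 -0.09]
122.69794444829361
```

View pics/s16.png

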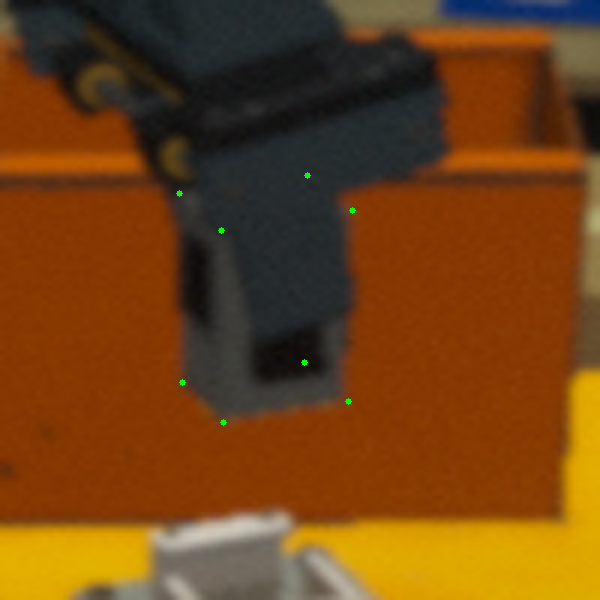

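```bash
python3 - <<'E'
from h import *
print(env.job_done())
E
```

```text
the job is handed in; nothing more can be done
None
```

The filter stick is in the cassette, and I handed the job in at about 15.6 s with the arm holding the cassette up and still.

- **Filter stick:** I took it out of the stand and lowered it foot first into the docked cassette's hole. It touched bottom at the expected height, and closed fingers on the cap then met about 6 N with the cap 16 mm proud. The plug stayed in the stand.
- **Cassette:** I pinched both catches and lifted it straight out of the dock. I tilted the gripper 12° to keep its body clear of the orange box beside the dock.

Last checks:
- **Height and attitude:** The underside is about 122 mm above the table by arm height. In the side picture the cassette matches an upright model to within about 2 pixels (about 4 mm).
- **Load and grip:** The vertical load was about 2.4–3 N (0.23 kg expected), and the grip was steady.
- **What I could not confirm:** The filter cap is hidden by the gripper in the lifted position, so I only checked it before the lift. The finger opening read 43 mm on the pinched catches, where 45 mm was expected. It also read about 1 mm low on the 16 mm cap, so I put most of that down to the reading.

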